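Put the bellows stem away in its drawer

ROBOT

A 6-joint arm with a two-finger parallel gripper is mounted at the origin on the work surface. World frame = base frame: x ahead of the robot, y to its left, z up, the work surface at z = 0. Lengths are in mm, angles in degrees, forces in N, time in s.
With the tool pointing down it reaches from about 300 to 850 mm from the base axis. Payload 4.2 kg.
Tool frame: the origin (TCP) lies midway between the tips of the shut fingers; the grasp point (between the pads) lies 19 mm behind it; z points along the fingers, y is the line along which they close (so a half turn about z gives the same grasp; the last joint's range is limited). The gripper opens to 91 mm and grips with 3 to 60 N. Pads are 32 mm wide; open, the fingers measure 118 mm over their backs; the gripper's body (76 mm by 178 mm) begins 60 mm behind the grasp point.
Start: joints at [73.682, 18.312, 89.639, -0, 72.044, -1.146], TCP at [150.489, 554.974, 213.976] pointing down, gripper open.
Joint ranges: [-177.97, 177.97], [-48.28, 115.42], [12.27, 149.76], [-77.06, 257.06], [2.81, 150.46], [-146.56, 146.56]. Speed limits (degrees/s): [147.25, 147.25, 180, 180, 180, 180].

INTERFACE

Orientations are given as [roll, pitch, yaw] about the fixed x, y, z axes, in that order (R = Rz(yaw) Ry(pitch) Rx(roll)).
In Python, from workcell import env gives the robot as it stands.
- The arm moves only by the shell command python3 drive.py 'ROWS' [OPENING] [FORCE]. ROWS is rows parted by semicolons, their numbers by spaces, 1 to 8 of them, each of 6 numbers: dx, dy, dz in mm, then a rotation vector rx, ry, rz in degrees; each row shifts and turns the commanded pose from where the row before left it, along the tool's axes as they then stand; what a row does not reach is not made up. A row lasts 1/10 s, in which the tool goes at most 50 mm and 8.59 degrees, less where a joint would pass 70% of its speed; a pose out of reach is approached as far as the arm can. OPENING is the finger opening in mm, set as the command begins (- or left out keeps the last). The fingers move at their own pace and stop on an object; FORCE is the grip in N (left out, the last holds). Time passes only in rows, so rows that do not move let the fingers close. It prints the time, the measured TCP pose, the force, the opening and the grip force at its end.
- env.state(): the state, without advancing time (a new reading comes with each control period).
- env.grab_frame(name): name is "scene" or "top" or "wrist"; returns the picture (420x560x3 uint8, blue, green, red); there is no depth.
- env.camera_model(name): a dict with "fx", "fy", "cx", "cy" (pixels), "T" (4x4, takes a point from camera to world coordinates). Camera axes: x right, y up, looking along -z (the intrinsics and any distortion apply to the point x, -y, -z); pixel columns grow to the right and rows downward; lengths in mm; the calibration is good to about 2 mm. The wrist camera is an equidistant fisheye: a pixel r from the principal point sees the ray r / f radians off the axis. A picture is of the moment at which its call begins: read the wrist's pose just before it. camera_model takes no time and is no camera call; for the wrist camera it gives the pose at the moment of the call.
- env.job_done(): hands the job in; it is judged then, once.
The state is a dict: "time_s": time; "qpos": joint angles; "qvel": joint speeds; "effort": joint torques, N m; "ee_pos": TCP position; "ee_rot": TCP orientation; "force": force on the tool from outside, world axes, zero at the start; "torque": the same for the moment, N m; "gripper_width": finger opening in mm; "gripper_force": force on a finger pad.
Only numpy, scipy, OpenCV 4.12 (cv2) and the standard library are available. Lean on these libraries where they do the work, as an engineer would, in place of code of your own. Each camera call takes 0.05 s, during which the arm holds its last target. There are 200 camera calls.

TASK

Put the rebuilt bellows stem away: pull open the top drawer of the grey parts cabinet, lay the stem in the two V-notched saddles inside it, either way round, and push the drawer fully shut without slamming it. The stem is thin-walled, so lift it by its plain tube with a light grip, at most 15 N on each finger, keep the fingers off the bellows, and set it down gently: never drop, knock or press it. Leave the other parts and tools on the bench where they are.

Things in the scene. Friction and masses are not known exactly. Their poses are not given: they have to be found in the camera images.
- stem: the bellows stem, chrome, 190 mm long, about 0.3 kg, the one long round part on the bench, lying loose and level with its axis 20 mm up. Origin on its axis at mid-length, x along the axis. Along x in mm: poppet disc 40 across (-95 to -83), plain neck 24 across (-83 to -55), bellows (-55 to -7), flange 38 across (-7 to 0), plain tube 24 across (0 to 80), hexagonal nut 40 across flats (80 to 95)
- stem_grip (a point): where to hold the stem: on the axis of its plain thin-walled tube, 24 mm across and 80 mm long, 25 mm from the stem's origin towards the hexagonal nut, at the balance point; axes as the stem's. The nut's flat keeps the stem from rolling on the bench
- bellows: the ribbed thin-walled bellows of the stem, 36 mm across and 48 mm long, centred 31 mm from the stem's origin towards the poppet disc and fixed in the stem; its origin and axes are the stem's own
- drawer (a joint): how far the top drawer is pulled out, m: 0 shut, 0.20 at its stop. It slides with about 1.5 N of friction, stays where it is left, and may start up to 30 mm ajar. Inside, the drawer is 302 mm wide
- handle (a point): middle of the top drawer's bar handle, a round steel bar 10 mm thick and 120 mm long, level along this point's y, its axis 45 mm in front of the drawer's front (40 mm clear behind the bar), 131 mm above the bench, 39 mm below the cabinet's top. The point's x points into the cabinet: the drawer opens along -x and shuts along +x
- cradle (a point): in the top drawer, moving with it: where the stem's origin lies once it is laid in both saddles, its axis along this point's y, 134 mm above the bench and 38 mm above the drawer's floor; x points into the cabinet. It is 75 mm behind the inside of the drawer's front; the side walls end 10 mm above it. With the drawer shut, the edge of the cabinet's top is 75 mm in front of it
- saddle_left (a point): one of the two black plastic saddles in the top drawer, 68 mm along the cradle point's +y: an upright 90 degree V notch opening upward, 10 mm thick along y, its arms reaching 9 mm above the stem's axis and 32 mm out along x. The point lies on the axis of the laid stem. The saddles carry the stem's neck and the nut end of its tube
- saddle_right (a point): the other, equal saddle, 68 mm along the cradle point's -y
- cabinet: the grey sheet-steel parts cabinet, fixed, 300 mm deep, 360 mm wide, 170 mm high, with two drawers one above the other that open along its -x, each with an 18 mm thick front that stands before the cabinet's edge; origin at bench level under the middle of the cabinet's front edge. Two cartons lie on the far part of its top, up to 36 mm high
- table: the stainless worktop, its surface at height 0
- valve_body: brass relief valve body, 60 mm across, 95 mm high with a side port reaching 58 mm from its axis; stands on the bench; leave alone
- seat_a: white PTFE valve seat, a ring 66 mm across and 14 mm high, flat on the bench; leave alone
- seat_b: the other, equal white PTFE valve seat; leave alone
- bonnet: blue aluminium bonnet, flange 80 mm across, 74 mm high; stands on the bench; leave alone
- wrench: open-ended wrench 200 mm long, lying on the bench; leave alone
- screwdriver: screwdriver 190 mm long, lying on the bench in front of the cabinet; leave alone
- wash_bottle: white bottle, 64 mm across, 150 mm high, on the left of the bench; leave alone

How it is judged (in metres and radians):
On the way, in this order (a step that is already met when the one before it is completed fails the run):
1. the top drawer is pulled open, by 120 mm or more (value of joint drawer above 0.12 m), for 0.2 s.
2. the stem lies in the two saddles of the open drawer, let go and at rest (value of joint drawer above 0.1 m and distance between stem and cradle below 0.011 m and z of stem in the frame of cradle below 0.004 m and angle between the x axis of stem and the y axis of cradle, either way round below 0.06 rad and contact force between the fingers and stem below 0.1 N and linear speed of stem below 0.02 m/s), for 0.3 s.
At the end, for the whole second after the job is handed in: The top drawer is shut to within 6 mm, with the stem at rest inside, lying in both saddles either way round: its middle within 11 mm of the cradle point, not more than 4 mm above it, its axis within 0.06 rad of the line of the saddles (value of joint drawer below 0.006 m and distance between stem and cradle below 0.011 m and z of stem in the frame of cradle below 0.004 m and angle between the x axis of stem and the y axis of cradle, either way round below 0.06 rad and linear speed of stem below 0.02 m/s); the robot touches nothing.
It fails at once if the stem is squeezed (the two fingers together press on it with more than 33 N: 15 N each, and a tenth to spare), or the fingers press on its bellows (more than 1 N) (contact force between the fingers and stem above 33 N or contact force between the fingers and bellows above 1 N).
It fails at once if the held stem is knocked or pressed against the cabinet, drawer, saddles or bench with more than 30 N ((contact force between stem and cabinet above 30 N or contact force between stem and table above 30 N) and contact force between the fingers and stem above 2 N).
It fails at once if the stem is dropped: it falls, touching nothing, from more than 8 mm above its place in the saddles or 15 mm above the bench (contact force between stem and anything else below 0.02 N and height (world z) of stem above 0.035 m and not (horizontal distance between stem and cradle below 0.05 m and z of stem in the frame of cradle below 0.008 m)).
It fails at once if the drawer is slammed: it moves shut faster than 0.35 m/s (velocity of joint drawer below -0.35 m/s).
It fails at once if another part or tool on the bench is moved by more than 20 mm (distance of any of valve_body, seat_a, seat_b, bonnet, wrench, screwdriver, wash_bottle from where it was at the start of the episode above 0.02 m).
It also fails if it takes over 72 s, if anything falls off the work surface, if the arm or the gripper's body presses on something with over 40 N, if the wrist force passes 120 N, or if a joint passes its speed limit or range.

## Working session

There is one attempt and no reset: what is moved stays moved. The work goes in short steps, Python scripts to look and compute and a shell command to move; the robot and the scene stay as the last step left them, time stands still between calls to the robot, and variables do not carry over. Pictures are saved under pics/ and viewed, at most 10 in all, crops included, and the job is handed in when it is done.

```bash
ls; mkdir -p pics
cat > h.py <<'E'
import numpy as np, cv2
from workcell import env
def ray(name,u,v):
    m=env.camera_model(name);T=np.array(m["T"]);a=(u-m["cx"])/m["fx"];b=(v-m["cy"])/m["fy"]
    if name=="wrist":
        r=np.hypot(a,b);s=np.sinc(r/np.pi) ; d=np.array([a*s,-b*s,-np.cos(r)])
    else: d=np.array([a,-b,-1.])
    return T[:3,3],T[:3,:3]@d
def at(name,u,v,z):
    o,d=ray(name,u,v);return (o+d*(z-o[2])/d[2]).round(1)
E
python3 - <<'E'
from h import *
for n in("top","scene"):
    cv2.imwrite(f"pics/{n}1.png",env.grab_frame(n)); m=env.camera_model(n); print({k:(np.array(v).round(2).tolist()) for k,v in m.items() if not isinstance(v,str)})
s=env.state();print(s["ee_pos"],s["ee_rot"],s["gripper_width"],s["time_s"])
E
```

```text
drive.py
pics
workcell.py
{'fx': 424.08, 'fy': 424.08, 'cx': 280.57, 'cy': 212.65, 'T': [[-0.0, 0.98, -0.2, 315.36], [-1.0, -0.0, -0.0, 62.21], [-0.0, 0.2, 0.98, 1247.66], [0.0, 0.0, 0.0, 1.0]]}
{'fx': 423.2, 'fy': 423.2, 'cx': 277.82, 'cy': 208.63, 'T': [[0.81, -0.49, 0.32, 913.99], [0.59, 0.69, -0.42, -447.22], [-0.02, 0.53, 0.85, 1087.18], [0.0, 0.0, 0.0, 1.0]]}
[150.36218534 554.54165338 213.21725599] [-1.79911833e+02 -1.01963427e-03  1.64827126e+02] 91.05875920088685 0.1
```

View pics/top1.png

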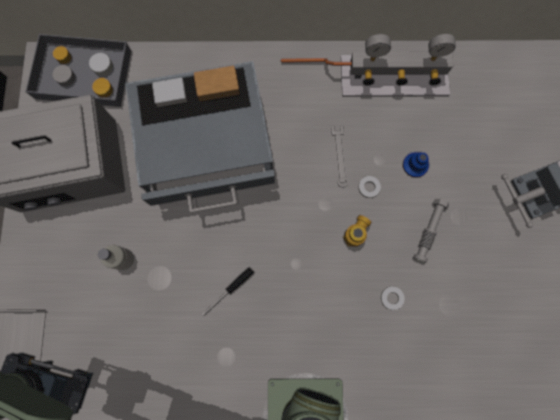

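View pics/scene1.png

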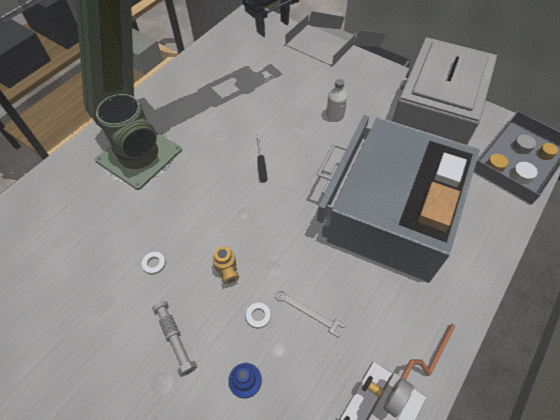

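The top view shows the cabinet at upper left (cols 130-270), its handle around (213,203), with the drawer ajar. The stem lies at (441,203)-(421,258). The scene view agrees. I'll enlarge the details next.

Run:
```python
from h import *
a=cv2.imread("pics/top1.png")
b=cv2.resize(a[190:270,400:460],None,fx=6,fy=6,interpolation=3)   # 360x480
c=cv2.resize(a[140:220,125:285],None,fx=4.8,fy=4.8,interpolation=3)[:, :] # 768x384
cv2.imwrite("pics/c1.png",cv2.resize(c,(800,400)))
s=cv2.imread("pics/scene1.png")
d=cv2.resize(s[290:385,140:205],None,fx=6,fy=6,interpolation=3)
x=np.zeros((570,800,3),np.uint8);x[:480,:360]=b;x[:570,400:790]=d
cv2.imwrite("pics/c2.png",x)
```

```text
(no output)
```

View pics/c1.png

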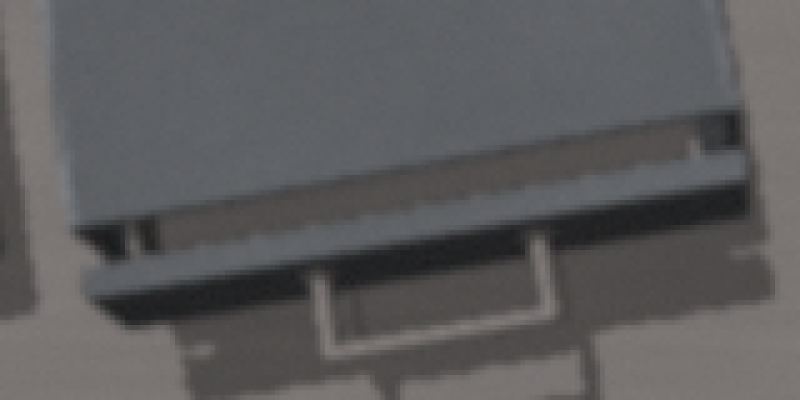

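View pics/c2.png

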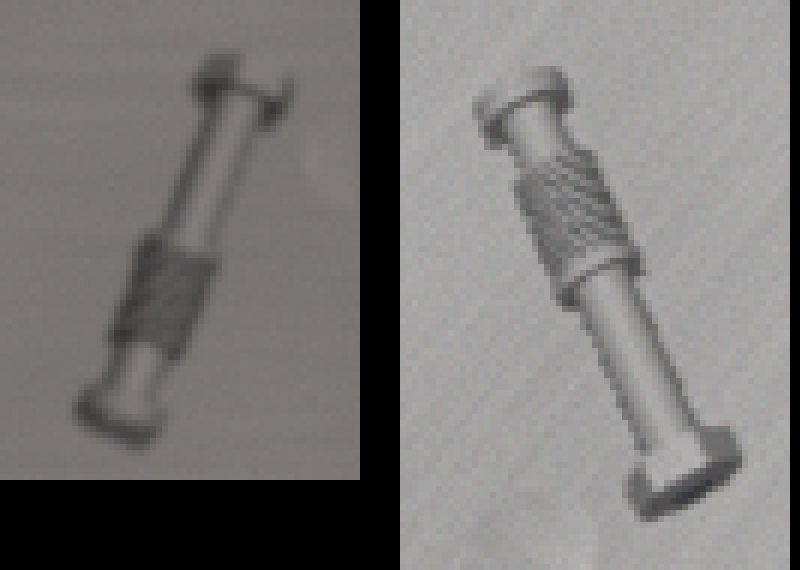

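Run:
```python
from h import *
def seg(n,p,q,z):
    P=at(n,*p,z);Q=at(n,*q,z);d=P-Q;print(n,P,Q,"mid",(P+Q)/2,"len",np.linalg.norm(d).round(1),"ang",np.degrees(np.arctan2(d[1],d[0])).round(2))
seg("top",(440.8,201.9),(419.5,260.8),20)
seg("scene",(140+290/6,290+475/6),(140+115/6,290+95/6),20)
print("flange/tube",at("top",431.7,231.3,20),at("scene",140+205/6,290+285/6,20))
seg("top",(192,210.4),(235.4,203),131)
seg("top",(140,185.6),(272,162),170)
```

```text
top [ 598.6 -411.5   20. ] [ 424.3 -336.6   20. ] mid [ 511.45 -374.05   20.  ] len 189.7 ang -23.25
scene [ 599.1 -409.9   20. ] [ 430.  -336.8   20. ] mid [ 514.55 -373.35   20.  ] len 184.2 ang -23.38
flange/tube [ 510.4 -378.1   20. ] [ 518.8 -374.2   20. ]
top [550.7 302.4 131. ] [570.9 185.9 131. ] mid [560.8  244.15 131.  ] len 118.2 ang 99.84
top [609.4 433.5 170. ] [673.6  86.5 170. ] mid [641.5 260.  170. ] len 352.9 ang 100.48
```

The stem's nut points along +x (azimuth about -23.3°). The cabinet yaw is about 10°, the handle is near (561,244), and the drawer is about 19 mm ajar. First move: rotate to yaw 100 and go over the handle.

```bash
cat >> h.py <<'E'
from scipy.spatial.transform import Rotation as Ro
def to(p,yaw=None):
    s=env.state();R=Ro.from_euler('xyz',s["ee_rot"],degrees=True)
    print("t",round(s["time_s"],1),"pos",np.round(s["ee_pos"],1),"rot",np.round(s["ee_rot"],1),"q",np.round(s["qpos"]),"w",round(s["gripper_width"],1))
    if yaw is not None:
        G=Ro.from_euler('xyz',[180,0,yaw],degrees=True);print(" rotvec",np.degrees((R.inv()*G).as_rotvec()).round(2));R=G
    d=np.array(p)-s["ee_pos"];print(" shift (after turn)",(R.inv().apply(d)).round(1))
E
python3 drive.py '0 0 0 0 0 8.1;0 0 0 0 0 8.1;0 0 0 0 0 8.1;0 0 0 0 0 8.1;0 0 0 0 0 8.1;0 0 0 0 0 8.1;0 0 0 0 0 8.1;0 0 0 0 0 8.1' 40 20
python3 drive.py '-31.5 29.2 0 0 0 0;-31.5 29.2 0 0 0 0;-31.5 29.2 0 0 0 0;-31.5 29.2 0 0 0 0;-31.5 29.2 0 0 0 0;-31.5 29.2 0 0 0 0'
python3 drive.py '-31.5 29.2 0 0 0 0;-31.5 29.2 0 0 0 0;-31.5 29.2 0 0 0 0;-31.5 29.2 0 0 0 0;-20 20 0 0 0 0;0 0 0 0 0 0;0 0 0 0 0 0'
python3 - <<'E'
from h import *
to([561,244,213],100)
cv2.imwrite("pics/w1.png",env.grab_frame("wrist"));m=env.camera_model("wrist");print(m)
E
```

```text
time_s: 0.9
ee_pos: [150.4, 554.7, 213.5]
ee_rot: [-180.0, 0.1, 99.7]
force: [-0.4, -0.2, 0.2]
gripper_width: 39.7
gripper_force: 0.0
time_s: 1.5
ee_pos: [356.9, 398.0, 213.6]
ee_rot: [-180.0, 0.0, 100.0]
force: [-0.2, 0.0, -0.3]
gripper_width: 40.4
gripper_force: 0.0
time_s: 2.2
ee_pos: [515.9, 279.0, 213.3]
ee_rot: [-179.9, -0.0, 99.9]
force: [-1.0, -0.3, 0.4]
gripper_width: 40.2
gripper_force: 0.0
t 2.2 pos [515.9 279.  213.3] rot [-179.9   -0.    99.9] q [27. 19. 88.  0. 73. 17.] w 40.2
 rotvec [-0.1  -0.01 -0.05]
 shift (after turn) [-42.3  38.4   0.3]
{'fx': 325.19226210127806, 'fy': 325.19226210127806, 'cx': 274.24581855997707, 'cy': 208.48867556834765, 'T': array([[ 9.84637273e-01, -1.67364549e-01, -4.97850267e-02,
         5.02546671e+02],
       [ 1.74608469e-01,  9.41868409e-01,  2.87046654e-01,
         3.60631990e+02],
       [-1.15048981e-03, -2.91329722e-01,  9.56622010e-01,
         3.83735114e+02],
       [ 0.00000000e+00,  0.00000000e+00,  0.00000000e+00,
         1.00000000e+00]])}
```

View pics/w1.png

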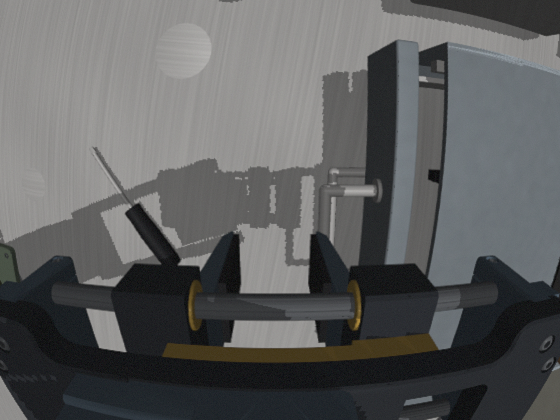

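The wrist view shows the upper handle's bar running down from (331,190) to about (328,240), and the cabinet's front edge from (446,50) to (440,265). Now I'll project these.

Run:
```python
from h import *
ux=np.array([.985,.174,0]);uy=np.array([-.174,.985,0])
for u,v,z in [(331,190,131),(329,235,131),(333,215,131),(446,50,170),(440,265,170),(446,150,170)]:
    P=at("wrist",u,v,z);print(P,"along",(P@ux).round(1),"lat",(P@uy).round(1))
for P in ([561,244,0],[641.5,260,0]):print(P@ux,P@uy)
a=cv2.imread("pics/w1.png");cv2.imwrite("pics/w1c.png",cv2.resize(a[150:300,290:450],None,fx=4,fy=4,interpolation=3))
```

```text
[558.1 308.2 131. ] along 603.4 lat 206.5
[565.2 269.9 131. ] along 603.7 lat 167.5
[564.5 287.8 131. ] along 606.1 lat 185.3
[612.9 433.2 170. ] along 679.1 lat 320.1
[654.1 272.9 170. ] along 691.8 lat 155.0
[628.3 361.8 170. ] along 681.8 lat 247.0
595.041 142.726
677.1175 144.479
```

View pics/w1c.png

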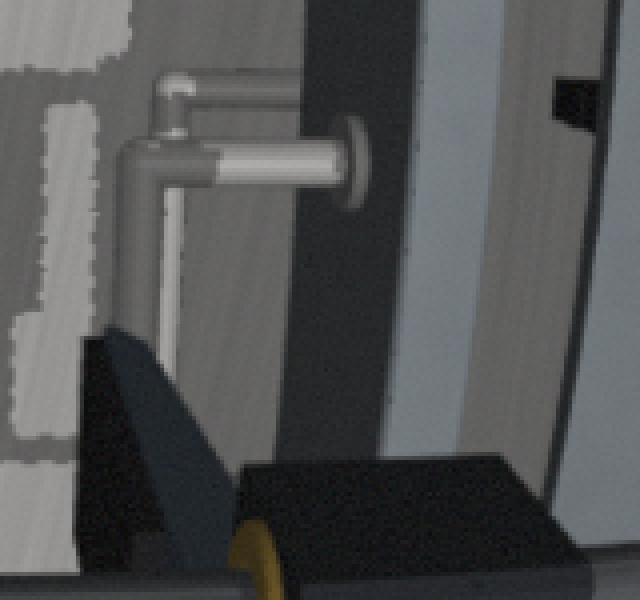

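The crop puts the bar's axis at (324.8,190) to (324,230). The cabinet edge passes through (441,175) and (430,260).

Run:
```python
from h import *
ux=np.array([.985,.174,0]);uy=np.array([-.174,.985,0])
for u,v,z in [(325.5,187,131),(324.8,200,131),(324.3,228,131),(447,60,170),(442,175,170),(430,260,170),(393,185,149)]:
    P=at("wrist",u,v,z);print(P,"along",(P@ux).round(1),"lat",(P@uy).round(1))
to([561,244,213],100)
```

```text
[553.1 309.8 131. ] along 598.7 lat 208.9
[554.9 299.1 131. ] along 598.6 lat 198.1
[559.8 275.3 131. ] along 599.3 lat 173.8
[614.9 426.1 170. ] along 679.8 lat 312.7
[630.2 343.2 170. ] along 680.5 lat 228.4
[642.8 276.1 170. ] along 681.2 lat 160.1
[601.9 325.  149. ] along 649.4 lat 215.4
t 2.2 pos [515.3 279.6 213.5] rot [-179.9   -0.   100. ] q [27. 19. 88.  0. 73. 17.] w 40.4
 rotvec [-0.08 -0.01  0.02]
 shift (after turn) [-43.   38.8   0.5]
```

```bash
python3 drive.py '-20 21 0 0 0 0;-20.5 21.3 0 0 0 0;0 0 30 0 0 0;0 0 30 0 0 0;0 0 35 0 0 0;0 0 0 0 0 0;0 0 0 0 0 0' 40
python3 drive.py '0 0 0 0 0 0;0 0 0 0 0 0;0 0 0 0 0 0;0 0 0 0 0 0;0 0 0 0 0 0;0 0 0 0 0 0' 0 20
```

```text
time_s: 2.95
ee_pos: [564.1, 247.8, 119.3]
ee_rot: [-180.0, -0.0, 100.1]
force: [0.2, -0.3, 0.9]
gripper_width: 40.0
gripper_force: 0.0
time_s: 3.55
ee_pos: [564.9, 247.0, 119.8]
ee_rot: [180.0, -0.0, 100.0]
force: [-1.4, 0.2, 5.0]
gripper_width: 9.4
gripper_force: 20.0
```

```bash
python3 drive.py '0 -8 0 0 0 0;0 -14 0 0 0 0;0 -18 0 0 0 0;0 -20 0 0 0 0;0 -20 0 0 0 0;0 -20 0 0 0 0;0 -20 0 0 0 0;0 -20 0 0 0 0'
python3 drive.py '0 -14 0 0 0 0;0 -8 0 0 0 0;0 0 0 0 0 0;0 0 0 0 0 0;0 0 0 0 0 0'
```

```text
time_s: 4.35
ee_pos: [427.6, 221.5, 119.8]
ee_rot: [179.8, 0.1, 100.1]
force: [4.1, -3.8, 5.3]
gripper_width: 9.5
gripper_force: 20.0
time_s: 4.85
ee_pos: [404.9, 217.2, 119.7]
ee_rot: [180.0, 0.1, 100.1]
force: [-0.7, -4.8, 9.5]
gripper_width: 9.5
gripper_force: 20.0
```

```bash
python3 drive.py '0 0 0 0 0 0;0 0 0 0 0 0;0 0 0 0 0 0;0 0 0 0 0 0' 40
python3 drive.py '0 0 -30 0 0 0;0 0 -40 0 0 0;0 0 -45 0 0 0;0 -20 -45 0 0 0;0 -20 0 0 0 0;0 0 0 0 0 0;0 0 0 0 0 0'
python3 - <<'E'
from h import *
to([535,-384,260],-23.25)
for n in("wrist","top"): cv2.imwrite(f"pics/{n}2.png",env.grab_frame(n))
m=env.camera_model("wrist");np.save("wT.npy",m["T"])
a=cv2.imread("pics/top2.png");c=cv2.resize(a[130:240,125:285],None,fx=5,fy=5,interpolation=3);cv2.imwrite("pics/c3.png",c)
E
```

```text
time_s: 5.25
ee_pos: [405.0, 218.7, 118.6]
ee_rot: [-180.0, 0.0, 100.0]
force: [0.1, 0.1, 0.3]
gripper_width: 38.1
gripper_force: 0.0
time_s: 5.95
ee_pos: [365.7, 211.7, 278.5]
ee_rot: [-180.0, 0.0, 100.0]
force: [0.2, 0.3, -0.6]
gripper_width: 40.0
gripper_force: 0.0
t 6.0 pos [365.7 211.7 278.5] rot [-180.    0.  100.] q [ 29.   2. 101.  -0.  77.  18.] w 40.0
 rotvec [0.0000e+00 1.0000e-02 1.2329e+02]
 shift (after turn) [390.7 480.5  18.5]
```

View pics/wrist2.png

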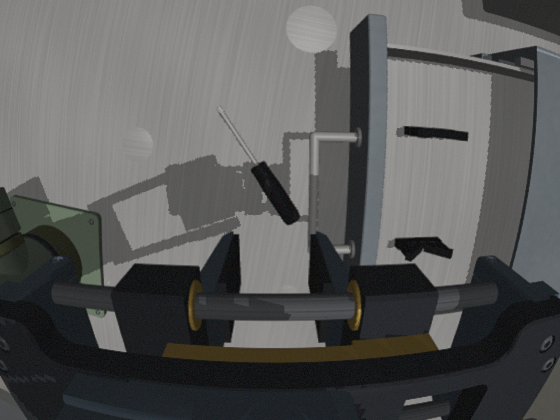

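View pics/c3.png

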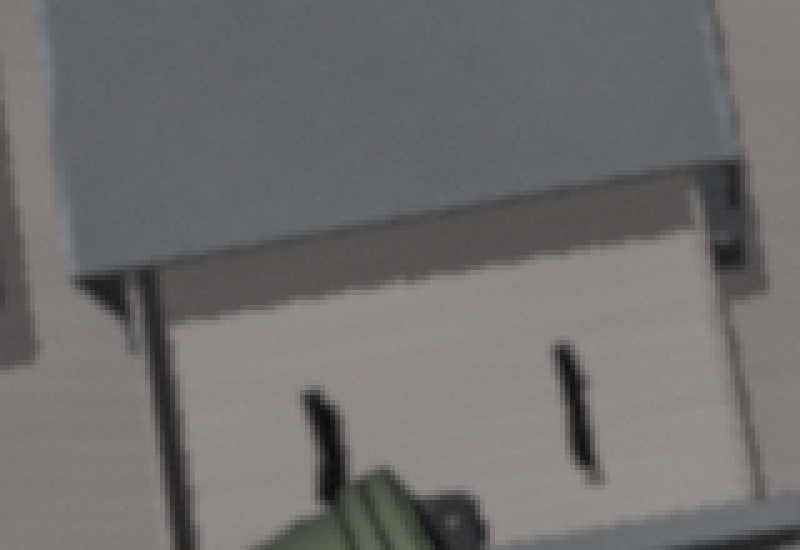

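Wrist view: the drawer is open with both black saddles visible, left at (405-467,127-139) and right at (396-452,236-258). Next I'll extract those blobs and triangulate with the handle distance.

Run:
```python
from h import *
a=np.radians(10.5);ux=np.array([np.cos(a),np.sin(a),0]);uy=np.array([-ux[1],ux[0],0])
H=np.array([405.,218.,131]);print("handle along",H@ux,"lat",H@uy,"pred cradle along",H@ux+138)
g=cv2.cvtColor(cv2.imread("pics/wrist2.png"),6)
for r0,r1 in((120,145),(230,262)):
    mk=(g[r0:r1,388:475]<50).astype(np.uint8);ys,xs=np.nonzero(mk);ys+=r0;xs+=388
    pts=np.c_[xs,ys]
    for nm,sel in(("Ltip",xs<xs.min()+3),("Rtip",xs>xs.max()-3)):
        u,v=pts[sel].mean(0);print(nm,u,v,"rows",ys[sel].min(),ys[sel].max());P=at("wrist",u,v,143);print("  z143",P,(P@ux).round(1),(P@uy).round(1))
    for c in range(xs.min(),xs.max()+1,6): s=ys[xs==c];print(c,s.min(),s.max(),end=" | ")
    print()
# forward projection of model
m=env.camera_model("wrist");T=np.linalg.inv(m["T"])
def proj(P):
    p=T[:3,:3]@P+T[:3,3];x,y,z=p[0],-p[1],-p[2];r=np.hypot(x,y);th=np.arctan2(r,z)
    return np.round([m["cx"]+m["fx"]*th*x/r,m["cy"]+m["fy"]*th*y/r],1)
for s,d in((68,143),(-68,143)):
    for dx,z in((-32,143),(-9,143),(9,143),(32,143),(0,117)):
        C=ux*(H@ux+138+dx)+uy*(H@uy+s);print(s,dx,z,[proj(np.array([*(C+uy*e)[:2],z])).tolist() for e in(5,-5)])
```

```text
handle along 437.9455821206898 lat 140.5441820246224 pred cradle along 575.9455821206898
Ltip 405.27777777777777 130.55555555555554 rows 127 134
  z143 [481.8 302.4 143. ] 528.8 209.5
Rtip 465.8695652173913 136.04347826086956 rows 132 140
  z143 [553.7 314.8 143. ] 601.8 208.6
404 131 133 | 410 127 135 | 416 127 135 | 422 128 136 | 428 128 137 | 434 129 136 | 440 129 137 | 446 130 137 | 452 130 138 | 458 131 139 | 464 132 140 | 
Ltip 396.04 242.68 rows 239 247
  z143 [504.1 186.2 143. ] 529.6 91.2
Rtip 450.52941176470586 252.41176470588235 rows 249 257
  z143 [578.  184.6 143. ] 602.0 76.2
395 239 246 | 401 239 250 | 407 238 259 | 413 238 258 | 419 238 252 | 425 238 251 | 431 238 252 | 437 238 254 | 443 244 256 | 449 249 258 | 
68 -32 143 [[419.0, 127.4], [418.5, 137.3]]
68 -9 143 [[438.7, 128.9], [438.1, 138.6]]
68 9 143 [[453.2, 130.2], [452.6, 139.7]]
68 32 143 [[470.8, 131.9], [470.1, 141.2]]
68 0 117 [[434.7, 127.8], [434.2, 136.8]]
-68 -32 143 [[406.4, 253.8], [405.1, 261.9]]
-68 -9 143 [[424.7, 252.8], [423.3, 260.9]]
-68 9 143 [[438.4, 252.1], [436.9, 260.0]]
-68 32 143 [[455.0, 251.0], [453.4, 258.8]]
-68 0 117 [[422.6, 243.5], [421.3, 251.2]]
```

Run:
```python
from h import *
a=np.radians(10.5);ux=np.array([np.cos(a),np.sin(a),0]);uy=np.array([-ux[1],ux[0],0])
g=cv2.cvtColor(cv2.imread("pics/top2.png"),6)
for c0,c1 in((180,195),(230,250)):
    print(g[200:212,c0:c1] if c0==180 else g[190:204,232:250])
for n,u,v in(("top",187.3,208.2),("top",237.2,199),("wrist",467.5,136.5),("wrist",452.7,253.5)):
    P=at(n,u,v,143);print(n,P,(P@ux).round(1),(P@uy).round(1))
# drawer front's inner top edge vs outer, and cabinet edge in wrist view
for n,u,v,z in(("wrist",318,150,131),("wrist",316,190,131),("top",140,185.6,170),("top",272,162,170)):
    P=at(n,u,v,z);print(n,P,(P@ux).round(1),(P@uy).round(1))
# gradients: columns on wrist row 100 and 190
w=cv2.cvtColor(cv2.imread("pics/wrist2.png"),6)
print(w[185,305:325]);print(w[185,340:400]);print(w[136,455:475])
```

```text
[[140 139 141 142 140 142 142 142 144 143 142 144 144 143 143]
 [142 142 142 142 142 142 142 144 143 142 142 143 142 142 143]
 [142 142 143 142 142 143 142 143 142 143 142 140 142 141 141]
 [143 143 142 142 142 143 142 142 141 140 140 140 141 140 140]
 [141 140 141 142 141 141 142 139 141 141 140 139 139 139 140]
 [141 139 139 140 140 139 140 140 140 138 139 140 140 140 139]
 [139 140 140 139 138 139 135 133 134 136 139 140 141 139 140]
 [138 139 140 139 136 131 123 114 113 125 137 140 141 141 141]
 [138 139 141 140 130 109  92  78  80 105 129 139 140 138 141]
 [140 140 139 139 128  94  59  41  48  83 115 131 137 140 141]
 [141 141 140 139 130  99  59  31  31  56  86 109 125 137 140]
 [141 141 142 141 134 111  71  33  22  31  49  75 105 131 139]]
[[138 136 139 137 138 137 139 138 139 138 137 138 139 138 139 139 139 139]
 [138 140 137 139 138 139 139 140 138 139 139 138 140 138 139 137 138 139]
 [138 140 139 139 138 139 138 138 139 138 138 139 138 138 137 138 137 136]
 [140 139 139 140 138 138 138 137 138 138 138 136 137 135 136 134 135 136]
 [139 139 138 137 137 136 136 136 137 135 1
[... 712 characters left out ...]
[554.2 312.6 143. ] 601.9 206.4
top [579.1 180.  143. ] 602.2 71.5
wrist [555.9 314.9 143. ] 604.0 208.3
wrist [581.6 183.6 143. ] 605.3 74.5
wrist [401.6 264.1 131. ] 443.0 186.5
wrist [407.8 224.  131. ] 441.8 145.9
top [609.4 433.5 170. ] 678.2 315.2
top [673.6  86.5 170. ] 678.1 -37.7
[146 144 144 120  78  74  82  88  95  97  90  86  80  81  88  92  91  90
  91  90]
[ 90  90  91  90  92  96  91  74  43  37  38  36  36  38  37  35  37  36
  36  36  33  36  37  35  34  40  79  99 113 111 113 115 112 111 112 110
 111 110 109 111 112 111 108 122 137 143 147 147 146 147 147 144 145 142
 143 144 145 144 145 145]
[ 23  26  25  22  18  14  20  27  22  26  25  15  42 113 146 147 147 144
 140 141]
```

Best estimates: cabinet yaw 10.5°, drawer about 180 mm open, cradle near (540.3,243.0) with its axis at 100.5°. Now to the stem.

```bash
python3 drive.py '-20 2 0 0 0 0;-40 4 0 0 0 0;-40 4 0 0 0 0;-40 4 0 0 0 0;-40 4 0 0 0 0;-40 4 0 0 0 0;-40 4 0 0 0 0;-40 4 0 0 0 0' 70
python3 drive.py '-40 4 0 0 0 0;-40 4 0 0 0 0;-40 4 0 0 0 0;-40 4 0 0 0 0;-40 4 0 0 0 0;-40 4 0 0 0 0;-40 4 0 0 0 0;-36 7 0 0 0 0'
python3 drive.py '0 0 0 0 0 8.22;0 0 0 0 0 8.22;0 0 0 0 0 8.22;0 0 0 0 0 8.22;0 0 0 0 0 8.22;0 0 0 0 0 8.22;0 0 0 0 0 8.22;0 0 0 0 0 8.22'
python3 drive.py '0 0 0 0 0 8.22;0 0 0 0 0 8.22;0 0 0 0 0 8.22;0 0 0 0 0 8.22;0 0 0 0 0 8.22;0 0 0 0 0 8.22;0 0 0 0 0 8.22;0 0 0 0 0 0'
python3 - <<'E'
from h import *
to([535,-384,160],-23.25)
cv2.imwrite("pics/w3.png",env.grab_frame("wrist"))
E
```

```text
time_s: 6.85
ee_pos: [448.2, -80.5, 277.8]
ee_rot: [-179.9, -0.0, 100.0]
force: [1.0, 0.5, 0.1]
gripper_width: 70.1
gripper_force: 0.0
time_s: 7.65
ee_pos: [537.3, -386.1, 276.8]
ee_rot: [-179.9, -0.1, 100.0]
force: [-0.1, -0.3, 0.0]
gripper_width: 69.8
gripper_force: 0.0
time_s: 8.45
ee_pos: [537.3, -384.1, 276.9]
ee_rot: [-179.8, 0.1, 33.9]
force: [-1.0, 0.3, -0.5]
gripper_width: 69.7
gripper_force: 0.0
time_s: 9.25
ee_pos: [537.3, -384.0, 277.0]
ee_rot: [-180.0, 0.1, -23.3]
force: [-0.0, 0.4, -0.6]
gripper_width: 69.9
gripper_force: 0.0
t 9.2 pos [ 537.3 -384.   277. ] rot [-1.80e+02  1.00e-01 -2.33e+01] q [-37.  25.  71.   0.  85.  77.] w 69.9
 rotvec [-0.04  0.14 -0.03]
 shift (after turn) [ -2.1   0.9 117. ]
```

View pics/w3.png

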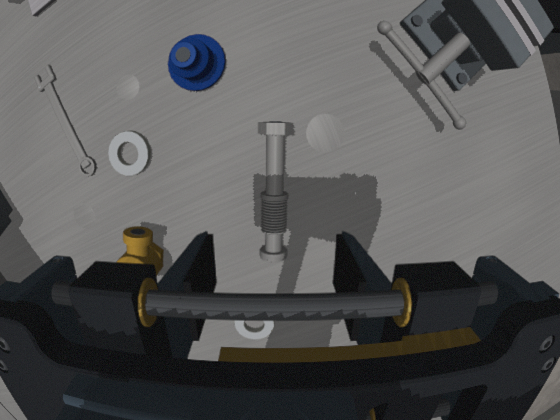

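The wrist view shows the stem's nut at (276,129), the tube down to the flange edge at about (275,191), the bellows below that and the disc at (273.5,254). The axis is parallel to the tool's x.

Run:
```python
from h import *
a=np.radians(-23.25);u=np.array([np.cos(a),np.sin(a)]);n=np.array([-u[1],u[0]])
for p in((276,122),(276,129),(276,136),(275.5,160),(275,190),(274.5,213),(273.5,233),(273.5,254)):
    P=at("wrist",*p,20)[:2];print(p,P,"s",(P@u).round(1),"n",(P@n).round(1))
P=np.array([537.3,-384]);print(P@u,P@n); P=np.array([511.5,-374]);print("top origin",P@u,P@n)
w=cv2.cvtColor(cv2.imread("pics/w3.png"),6)
for r in(145,160,175):print(r,w[r,258:294])
print(w[112:140,276],w[180:200,264],w[180:200,286])
```

```text
(276, 122) [ 601.8 -413.7] s 716.2 n -142.5
(276, 129) [ 593.3 -410.1] s 707.0 n -142.6
(276, 136) [ 584.8 -406.4] s 697.7 n -142.6
(275.5, 160) [ 555.6 -393.3] s 665.7 n -142.0
(275, 190) [ 518.2 -376.7] s 624.8 n -141.6
(274.5, 213) [ 488.4 -363.2] s 592.1 n -140.9
(273.5, 233) [ 461.6 -350.3] s 562.4 n -139.6
(273.5, 254) [ 431.6 -337.4] s 529.7 n -139.6
645.2481580645616 -140.71995066191016
top origin 617.5959062788775 -141.71643005513528
145 [128 128 127 124 124 125 126 123  89  93 105 116 124 130 133 136 141 146
 136 124 117 114 107 102  91  73  72 102 123 125 126 123 125 124 125 127]
160 [127 126 124 124 124 127 128 122  93  98 110 116 126 130 134 138 143 142
 131 125 115 112 105  95  84  70  70 100 123 126 125 124 123 126 127 126]
175 [ 82  84  85  90  84  92 100 114  93  92  81  84  96 120  98  92  92  91
  95  85  79  81  79  71  59  68  82  84  82  86 105 128 124 124 125 124]
[131 132 131 132 130 129 129 129 128  81  76 148 152 151 150 150 150 149
 149 152 149 148 137 116 130 139 136 137] [81 82 83 84 82 82 79 80 78 77 67 53 46 48 52 65 72 73 72 69] [81 80 80 81 80 76 80 82 82 82 80 73 57 47 50 60 62 60 61 65]
```

```bash
python3 drive.py '1 1.2 20 0 0 0;0 0 40 0 0 0;0 0 40 0 0 0;0 0 40 0 0 0;0 0 40 0 0 0;0 0 40 0 0 0;0 0 30 0 0 0;0 0 10 0 0 0' 60
python3 drive.py '0 0 8 0 0 0;0 0 4 0 0 0;0 0 0 0 0 0;0 0 0 0 0 0;0 0 0 0 0 0'
```

```text
time_s: 10.1
ee_pos: [535.4, -383.6, 14.4]
ee_rot: [-179.9, 0.4, -23.1]
force: [-0.0, -1.3, -0.1]
gripper_width: 60.3
gripper_force: 0.0
time_s: 10.6
ee_pos: [538.2, -385.5, 8.2]
ee_rot: [180.0, -0.1, -23.3]
force: [0.6, 0.0, -0.1]
gripper_width: 60.1
gripper_force: 0.0
```

```bash
python3 drive.py '0 0 2.5 0 0 0;0 0 2 0 0 0;0 0 0 0 0 0;0 0 0 0 0 0' 60 11
python3 drive.py '0 0 0 0 0 0;0 0 0 0 0 0;0 0 0 0 0 0;0 0 0 0 0 0;0 0 0 0 0 0;0 0 0 0 0 0;0 0 0 0 0 0;0 0 0 0 0 0' 15 11
```

```text
time_s: 11.0
ee_pos: [537.5, -385.0, 2.3]
ee_rot: [-180.0, 0.0, -23.3]
force: [-0.1, -0.1, -0.5]
gripper_width: 60.0
gripper_force: 0.0
time_s: 11.8
ee_pos: [537.6, -384.8, 2.4]
ee_rot: [-180.0, 0.0, -23.3]
force: [0.2, 0.8, 0.9]
gripper_width: 23.9
gripper_force: 10.9
```

```bash
python3 drive.py '0 0 -3 0 0 0;0 0 -8 0 0 0;0 0 -15 0 0 0;0 0 -20 0 0 0;0 0 -20 0 0 0;0 0 -10 0 0 0;0 0 0 0 0 0;0 0 0 0 0 0' - 11
python3 drive.py '0 0 -10 0 0 -2;0 0 -20 0 0 -4;0 0 -25 0 0 -6;0 0 -30 0 0 -7;0 0 -30 0 0 -7;0 0 -25 0 0 -7;0 0 -15 0 0 -7;0 0 -5 0 0 -7'
python3 drive.py '0 0 0 0 0 -7;0 0 0 0 0 -7;0 0 0 0 0 -7;0 0 0 0 0 -7;0 0 0 0 0 -7;0 0 0 0 0 -7;0 0 0 0 0 -7;0 0 0 0 0 -7'
python3 drive.py '0 0 0 0 0 -7;0 0 0 0 0 -6;0 0 0 0 0 -4;0 0 0 0 0 -2;0 0 0 0 0 -1.8;0 0 0 0 0 0'
python3 - <<'E'
from h import *
to([535.7,267.6,234],100.5)
E
```

```text
time_s: 12.6
ee_pos: [537.2, -384.8, 78.2]
ee_rot: [-180.0, 0.0, -23.3]
force: [0.2, 1.0, -3.4]
gripper_width: 23.4
gripper_force: 10.9
time_s: 13.4
ee_pos: [537.8, -385.3, 239.3]
ee_rot: [179.9, -0.0, 24.0]
force: [0.5, 0.1, -4.4]
gripper_width: 23.9
gripper_force: 10.9
time_s: 14.2
ee_pos: [537.0, -384.6, 236.5]
ee_rot: [-179.8, -0.1, 80.0]
force: [0.2, -0.3, -3.6]
gripper_width: 23.9
gripper_force: 10.9
time_s: 14.8
ee_pos: [537.1, -384.7, 236.7]
ee_rot: [-179.9, -0.1, 100.5]
force: [0.4, 0.1, -4.1]
gripper_width: 23.8
gripper_force: 10.9
t 14.8 pos [ 537.1 -384.7  236.7] rot [-1.799e+02 -1.000e-01  1.005e+02] q [-37.  26.  75.   0.  80. -47.] w 23.8
 rotvec [-0.12 -0.13  0.03]
 shift (after turn) [641.6 117.5   2.7]
```

```bash
python3 drive.py '10 1.8 0 0 0 0;25 4.6 0 0 0 0;40 7.3 0 0 0 0;40 7.3 0 0 0 0;40 7.3 0 0 0 0;40 7.3 0 0 0 0;40 7.3 0 0 0 0;40 7.3 0 0 0 0'
python3 drive.py '40 7.3 0 0 0 0;40 7.3 0 0 0 0;40 7.3 0 0 0 0;40 7.3 0 0 0 0;40 7.3 0 0 0 0;40 7.3 0 0 0 0;40 7.3 0 0 0 0;40 7.3 0 0 0 0'
python3 drive.py '25 4.6 0 0 0 0;12 2.2 0 0 0 0;6 1.1 0 0 0 0;0 0 0 0 0 0;0 0 0 0 0 0'
python3 - <<'E'
from h import *
to([535.7,267.6,160],100.5)
for n in("wrist","top"): cv2.imwrite(f"pics/{n}4.png",env.grab_frame(n))
w=cv2.imread("pics/wrist4.png");t=cv2.imread("pics/top4.png")
x=np.zeros((600,800,3),np.uint8);x[:420,:560]=w;c=cv2.resize(t[130:240,165:265],None,fx=2.4,fy=2.4,interpolation=3);x[:c.shape[0],560:]=c
cv2.imwrite("pics/f4.png",x[:420])
E
```

```text
time_s: 15.6
ee_pos: [535.9, -103.1, 238.2]
ee_rot: [-180.0, -0.0, 100.5]
force: [0.7, 0.4, -3.4]
gripper_width: 23.9
gripper_force: 10.9
time_s: 16.4
ee_pos: [534.5, 221.8, 238.2]
ee_rot: [-180.0, -0.0, 100.5]
force: [0.5, 0.9, -3.3]
gripper_width: 23.7
gripper_force: 10.9
time_s: 16.9
ee_pos: [535.5, 262.3, 238.5]
ee_rot: [-180.0, 0.0, 100.5]
force: [0.8, -0.4, -3.4]
gripper_width: 23.5
gripper_force: 10.9
t 16.9 pos [535.5 262.3 238.5] rot [-180.     0.   100.5] q [25. 19. 84. -0. 76. 15.] w 23.5
 rotvec [-0.02  0.04 -0.04]
 shift (after turn) [ 5.2  1.2 78.5]
```

View pics/f4.png

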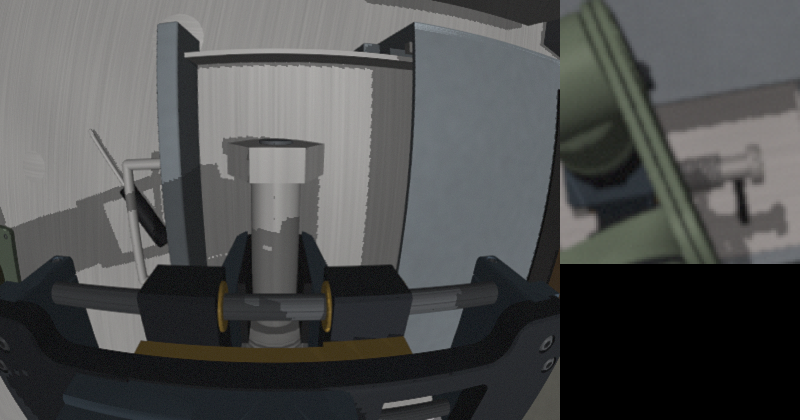

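The wrist view shows the held stem over the drawer, nut towards the cabinet's +y side, with the nut's inner edge at about (277,183). The top-view inset shows the disc end beyond the right saddle. I'll check the grip offset numerically from the nut.

Run:
```python
from h import *
s=env.state();p=np.array(s["ee_pos"]);a=np.radians(100.5);u=np.array([np.cos(a),np.sin(a)])
for uv,z in(((277,183),p[2]+17.6+20),((276,147),p[2]+17.6+20)):
    P=at("wrist",*uv,z);print(P,((P[:2]-p[:2])@u).round(1))
g=cv2.cvtColor(cv2.imread("pics/wrist4.png"),6)
print(g[135:160,276],g[176:190,276]);print(g[170,235:335])
t=cv2.cvtColor(cv2.imread("pics/top4.png"),6)
x0,y0=165+(765-560)/2.4,130+160/2.4;print("top disc end",x0,y0,at("top",x0,y0,p[2]+17.6),((at("top",x0,y0,p[2]+17.6)[:2]-p[:2])@u))
```

```text
[528.5 314.6 276.2] 52.8
[525.3 329.4 276.2] 67.9
[160 160 160  95  41  39  76  88  90  78  61  61 110 164 167 164 165 166
 164 166 164 164 167 164 166] [161 160 161 162 161 159 160 157 157 157 157 156 156 155]
[ 90  92  91  92  89  90  92  93  92  91  92  90  87  94 125 155 154 154
 155 155 156 155 155 156 157 160 161 160 161 160 161 160 159 159 158 158
 155 156 155 159 160 162 161 161 161 159 160 158 156 155 155 154 153 154
 155 153 156 154 155 156 157 157 158 157 158 161 157 159 157 144 115 101
 100 103 103 102 106 102 101 101 103 104  99  99 100 100 102 103 124 152
 157 152 155 156 154 152 157 156 157 156]
top disc end 250.41666666666669 196.66666666666669 [557.8 136.3 256.2] -127.88509416616564
```

```bash
python3 drive.py '4 0.6 0 0 0 0;3.8 0.6 0 0 0 0;0 0 20 0 0 0;0 0 30 0 0 0;0 0 25 0 0 0;0 0 15 0 0 0;0 0 8 0 0 0;0 0 4 0 0 0'
python3 drive.py '0 0 3 0 0 0;0 0 2 0 0 0;0 0 0 0 0 0;0 0 0 0 0 0'
```

```text
time_s: 17.8
ee_pos: [535.2, 271.5, 135.9]
ee_rot: [-180.0, 0.0, 100.5]
force: [-1.3, -1.0, -3.3]
gripper_width: 23.8
gripper_force: 10.9
time_s: 18.2
ee_pos: [535.6, 271.6, 132.0]
ee_rot: [179.9, -0.0, 100.5]
force: [-0.3, -0.1, -2.8]
gripper_width: 23.7
gripper_force: 10.9
```

```bash
python3 drive.py '0 0 4 0 0 0;0 0 4 0 0 0;0 0 2 0 0 0;0 0 1 0 0 0;0 0 0 0 0 0;0 0 0 0 0 0'
python3 drive.py '0 0 1 0 0 0;0 0 1 0 0 0;0 0 0.5 0 0 0;0 0 0 0 0 0;0 0 0 0 0 0'
```

```text
time_s: 18.8
ee_pos: [535.4, 271.4, 120.5]
ee_rot: [180.0, -0.0, 100.5]
force: [-0.4, 0.0, -3.5]
gripper_width: 23.6
gripper_force: 10.9
time_s: 19.3
ee_pos: [535.3, 271.4, 117.9]
ee_rot: [180.0, -0.0, 100.5]
force: [0.0, -0.0, -3.3]
gripper_width: 23.5
gripper_force: 10.9
```

```bash
python3 drive.py '0 0 0.7 0 0 0;0 0 0 0 0 0;0 0 0.7 0 0 0;0 0 0 0 0 0;0 0 0 0 0 0'
python3 drive.py '0 0 0.6 0 0 0;0 0 0 0 0 0;0 0 0 0 0 0'
```

```text
time_s: 19.8
ee_pos: [535.4, 271.4, 116.8]
ee_rot: [180.0, -0.0, 100.5]
force: [-0.0, -0.2, -1.8]
gripper_width: 23.5
gripper_force: 10.9
time_s: 20.1
ee_pos: [535.5, 271.4, 116.6]
ee_rot: [179.9, -0.0, 100.5]
force: [-1.5, -0.6, 2.9]
gripper_width: 23.8
gripper_force: 11.0
```

The saddles are carrying the stem at the expected height. Releasing.

```bash
python3 drive.py '0 0 0 0 0 0;0 0 0 0 0 0;0 0 0 0 0 0;0 0 0 0 0 0' 40
python3 drive.py '0 0 -10 0 0 0;0 0 -25 0 0 0;0 0 -35 0 0 0;0 0 -40 0 0 0;0 0 -30 0 0 0;0 0 0 0 0 0;0 0 0 0 0 0'
python3 - <<'E'
from h import *
to([380,213,260],100.5)
for n in("wrist",): cv2.imwrite(f"pics/{n}5.png",env.grab_frame(n))
g=cv2.cvtColor(cv2.imread("pics/wrist5.png"),6)
# nut inner/outer edges along the axis (top flat z=154) and width centre
print(g[100:230:2,274]);print(g[165,230:330:2])
s=env.state();p=np.array(s["ee_pos"])
E
```

```text
time_s: 20.5
ee_pos: [535.3, 271.4, 115.8]
ee_rot: [-180.0, -0.0, 100.5]
force: [0.4, 0.1, 0.0]
gripper_width: 39.6
gripper_force: 0.0
time_s: 21.2
ee_pos: [535.4, 271.5, 257.0]
ee_rot: [179.9, -0.0, 100.5]
force: [-0.3, -0.0, -0.8]
gripper_width: 40.0
gripper_force: 0.0
t 21.2 pos [535.4 271.5 257. ] rot [179.9  -0.  100.5] q [26. 19. 82.  0. 79. 15.] w 40.0
 rotvec [ 0.11 -0.03  0.03]
 shift (after turn) [ -29.2 -163.5   -3. ]
[172 170 171 170 170 170 170 168 170 169 169 168 169 129  85 161 175 173
 174 173 173 174 174 172 170 170 166 171 168 170 169 167 167 167 165 165
 167 166 166 116 103 103 102 103 101 103 103 100 103 101 103 103 103 103
 103 103 101 100 102 103 102 101 101 102 101]
[157 162 159 152 153  39  27  19  28  33  43  55  83  76  88  86  88 112
 130 140 145 153 168 159 147 143 132 120 101 139 132 103  65  52  42  27
  22  23  28  58 161 163 164 165 162 164 166 163 167 165]
```

Run:
```python
from h import *
g=cv2.cvtColor(cv2.imread("pics/wrist5.png"),6)
for c in(246,302):d=np.nonzero(g[120:240,c]<50)[0]+120;print("saddle rows",c,d)
p=np.array(env.state()["ee_pos"]);a=np.radians(100.5);u=np.array([np.cos(a),np.sin(a)]);o=np.array([540.3,243.0])
for n,uv,z in(("nut out",(274,128),154),("saddle",(246,165),143),("saddle",(302,165),143)):
    P=at("wrist",*uv,z);print(n,P,"y from cradle",((P[:2]-o)@u).round(1))
print(g[125:175,262],g[125:175,286]);print(g[195:240,255],g[195:240,290])
for r in(150,180,200,215):print(r,g[r,244:304:2])
```

```text
saddle rows 246 [151 152 153 154 155 156 157 158 159 160 161 162 163 164 165]
saddle rows 302 [151 152 153 154 155 156 157 158 159 160 161 162 163 164 165]
nut out [523.3 339.2 154. ] y from cradle 97.7
saddle [505.1 302.2 143. ] y from cradle 64.6
saddle [553.6 311.2 143. ] y from cradle 64.6
[165 160 128  72 103 153 170 170 168 169 169 169 167 168 166 168 168 166
 168 168 168 164 136  93  88  91  91  88  91  91  91  91  91  91  90  89
  90  89  89  86  88  90  87  88  87  88  88  84  89  86] [167 166 141  74 119 173 173 173 172 172 171 172 172 172 171 171 171 171
 170 170 169 165 143 107 101  90  91  94  94  93  92  92  91  94  93  94
  93  91  92  99 101 103 108 107 106 107 109 107 108 106]
[ 99 100 100  98  99  97  96  95  98 100  99  98  97  98  98 101  99  97
  98  98  98  99  97  98  98  96  97  97  98  99  99  96  89  78  63  60
  62  63  65  63  69  83  90  92  93] [ 99 100 100  97  98  98  97  96  97  98  96  96  98  97  96  97  98  97
  96  98  96  98  98  96  96  96  95  96  96  94  81  65  61  62  63  63
  69  84 118 120 116 114 113 108  79]
150 [123  85  87  86  86  83  53  55  55  91 114 130 141 145 155 170 160 148
 142 134 122  90  82  83  82  87  85  87  86  90]
180 [101 100  98 101 101 102 100  98  94  71  83  92  95  96  95 103  98  92
  89  85  80  95  98  97  98 103  97 101  97 100]
200 [ 98  99  98 118 147  97  96  96  99  70  79  89  95  97  97 103  97  95
  90  86  78  73  96  98  98  99  97  97  98  98]
215 [ 97 100  96  98  98  97  98  96  94  67  79  87  94  95  98 102  99  93
  89  83  89  94  96  96  95  98  97  96  94  95]
```

The nut and saddle spacing match within about 2 mm and the tube is centred in the notch, so the stem is seated. Next: re-grip the bar and push the drawer shut.

```bash
python3 drive.py '-7 -34.5 0 0 0 0;-7 -34.5 0 0 0 0;-7 -34.5 0 0 0 0;-7.8 -34.5 0 0 0 0;0 0 0 0 0 0;0 0 0 0 0 0' 40 20
python3 - <<'E'
from h import *
to([404.9,217.8,119],100.5)
cv2.imwrite("pics/wrist6.png",env.grab_frame("wrist"));g=cv2.cvtColor(cv2.imread("pics/wrist6.png"),6)
a=np.radians(10.5);ux=np.array([np.cos(a),np.sin(a)])
for r in (200,220):print(g[r,250:330])
for c in(270,275,280,285,290):P=at("wrist",c,210,131);print(c,P[:2]@ux)
print(np.array([404.9,217.8])@ux)
E
```

```text
time_s: 21.85
ee_pos: [404.3, 217.6, 255.3]
ee_rot: [-180.0, 0.0, 100.5]
force: [0.3, -0.4, -0.4]
gripper_width: 40.2
gripper_force: 0.0
t 21.9 pos [404.3 217.6 255.3] rot [-180.     0.   100.5] q [27.  6. 99.  0. 74. 16.] w 40.2
 rotvec [-0.05  0.01  0.04]
 shift (after turn) [1.000e-01 6.000e-01 1.363e+02]
[ 26  21  21  14  15  23  18  20  18  36  69  92  91  91 112 143 143 142
 133  96  74  77  86  89  93  96  95  88  81  77  76  88  89  93  93  92
  92  93  90  93  96  92  92  91  89  92  94  93  93  91  92  94  92  92
  95  91  93  92  91  92  92  91  94  91  91  91  75  45  36  38  37  35
  37  35  37  36  38  38  44  56]
[ 86  32  15  19  16  19  15  22  22  21  15  29  16  19  22  20  22  29
  25  30  54  79  83  87  96  96  95  89  83  73  79  97 112 129  95  89
  95  94  91  88  89  91  92  93  92  88  91  92  91  90  92  87  91  90
  91  92  92  93  91  92  90  91  91  92  92  81  53  34  38  36  36  37
  38  36  35  37  37  48  59  70]
270 435.409517149914
275 440.09650169765115
280 444.88181173614464
285 449.5505727313326
290 454.33588276982607
437.81080952483495
```

```bash
python3 drive.py '0 1 30 0 0 0;0 0 40 0 0 0;0 0 40 0 0 0;0 0 20 0 0 0;0 0 6 0 0 0;0 0 0 0 0 0;0 0 0 0 0 0' 40
python3 drive.py '0 0 0 0 0 0;0 0 0 0 0 0;0 0 0 0 0 0;0 0 0 0 0 0;0 0 0 0 0 0;0 0 0 0 0 0' 0 20
python3 drive.py '0 2 0 0 0 0;0 5 0 0 0 0;0 8 0 0 0 0;0 11 0 0 0 0;0 13 0 0 0 0;0 14 0 0 0 0;0 14 0 0 0 0;0 14 0 0 0 0'
python3 drive.py '0 14 0 0 0 0;0 14 0 0 0 0;0 14 0 0 0 0;0 12 0 0 0 0;0 10 0 0 0 0;0 7 0 0 0 0;0 4 0 0 0 0;0 2 0 0 0 0'
python3 drive.py '0 2 0 0 0 0;0 2 0 0 0 0;0 0 0 0 0 0;0 0 0 0 0 0'
```

```text
time_s: 22.6
ee_pos: [407.2, 218.7, 120.8]
ee_rot: [179.9, -0.0, 100.5]
force: [0.5, 0.2, 0.2]
gripper_width: 40.1
gripper_force: 0.0
time_s: 23.2
ee_pos: [405.7, 218.1, 120.3]
ee_rot: [180.0, -0.0, 100.5]
force: [-1.9, -0.7, 3.9]
gripper_width: 9.6
gripper_force: 20.0
time_s: 24.0
ee_pos: [486.3, 233.1, 120.3]
ee_rot: [180.0, -0.0, 100.5]
force: [-1.7, 0.6, 5.7]
gripper_width: 9.1
gripper_force: 20.0
time_s: 24.8
ee_pos: [562.2, 247.2, 120.3]
ee_rot: [179.9, -0.0, 100.5]
force: [-1.6, 0.1, 5.4]
gripper_width: 9.4
gripper_force: 20.0
time_s: 25.2
ee_pos: [566.1, 247.9, 120.3]
ee_rot: [179.9, -0.0, 100.5]
force: [1.0, 0.3, 5.1]
gripper_width: 9.8
gripper_force: 20.0
```

```bash
python3 drive.py '0 3 0 0 0 0;0 4 0 0 0 0;0 4 0 0 0 0;0 2 0 0 0 0;0 1 0 0 0 0;0 0 0 0 0 0'
python3 drive.py '0 1 0 0 0 0;0 1 0 0 0 0;0 1 0 0 0 0;0 0 0 0 0 0'
```

```text
time_s: 25.8
ee_pos: [579.2, 250.4, 120.3]
ee_rot: [180.0, -0.0, 100.5]
force: [-1.4, 0.6, 5.5]
gripper_width: 9.3
gripper_force: 20.0
time_s: 26.2
ee_pos: [582.0, 250.9, 120.3]
ee_rot: [180.0, -0.0, 100.5]
force: [-0.9, 0.1, 5.5]
gripper_width: 9.2
gripper_force: 20.0
```

```bash
python3 drive.py '0 1 0 0 0 0;0 1 0 0 0 0;0 0 0 0 0 0'
python3 drive.py '0 1 0 0 0 0;0 1 0 0 0 0;0 0 0 0 0 0'
python3 drive.py '0 1 0 0 0 0;0 0.5 0 0 0 0;0 0 0 0 0 0'
```

```text
time_s: 26.5
ee_pos: [583.3, 251.2, 120.3]
ee_rot: [-179.9, -0.0, 100.5]
force: [-2.7, -0.9, 6.3]
gripper_width: 9.3
gripper_force: 20.0
time_s: 26.8
ee_pos: [583.3, 251.1, 120.3]
ee_rot: [-179.7, -0.0, 100.5]
force: [-7.5, -0.8, 9.2]
gripper_width: 9.4
gripper_force: 20.0
time_s: 27.1
ee_pos: [583.3, 251.1, 120.3]
ee_rot: [-179.5, 0.0, 100.5]
force: [-9.8, -0.9, 12.2]
gripper_width: 9.3
gripper_force: 20.0
```

The bar has stopped and the force is rising, so the drawer is shut. Relax, release, retreat and check.

```bash
python3 drive.py '0 -2 0 0 0 0;0 0 0 0 0 0;0 0 0 0 0 0;0 0 0 0 0 0;0 0 0 0 0 0;0 0 0 0 0 0' 36
python3 drive.py '0 0 -15 0 0 0;0 0 -35 0 0 0;0 0 -45 0 0 0;0 -30 -30 0 0 0;0 -30 0 0 0 0;0 0 0 0 0 0;0 0 0 0 0 0'
python3 - <<'E'
from h import *
to([0,0,0]);cv2.imwrite("pics/wrist7.png",env.grab_frame("wrist"));g=cv2.cvtColor(cv2.imread("pics/wrist7.png"),6)
a=np.radians(10.5);ux=np.array([np.cos(a),np.sin(a)])
for r in(170,195,215):print(r,g[r,300:350])
for c in range(310,345,5):P=at("wrist",c,195,131);print(c,P[:2]@ux)
E
```

```text
time_s: 27.7
ee_pos: [585.4, 251.4, 119.7]
ee_rot: [-180.0, 0.0, 100.5]
force: [-0.6, 0.4, 0.5]
gripper_width: 36.0
gripper_force: 0.0
time_s: 28.4
ee_pos: [526.2, 240.4, 245.3]
ee_rot: [179.9, -0.0, 100.5]
force: [0.2, -0.3, -0.4]
gripper_width: 36.4
gripper_force: 0.0
t 28.4 pos [526.2 240.4 245.3] rot [179.9  -0.  100.5] q [23. 18. 86. -0. 76. 13.] w 36.4
 shift (after turn) [-140.1 -561.6  244.6]
170 [ 95  93  94  95  98 123 148 149 127  96  96  96  97  98  95  99 132 150
 153 154 107  97 118 132 134 164 158 143 125 127 146 128  98  81  84 107
 125 135 147 160 164 155 146 127 106  97  96  97  96  98]
195 [ 93  95  96  93 122 150 147 127  97  96  92  94  96  98 126 146 150 151
 149 116  97 115 130 134 154 156 143 130 148 147 112  96  74  89 111 127
 134 149 158 162 153 143 121 103  98  99 100  97  97  99]
215 [ 94  97  96 119 147 149 129 101  95  96  96  95  93  96 125 152 153 151
 129 101 111 130 146 158 156 145 131 146 152 117  98  74  90 110 125 135
 148 159 158 150 139 121  96  97  99  98 101 101  98  99]
310 595.599701322417
315 600.0718113360922
320 604.7587958838293
325 609.3292313882608
330 613.9178904452416
335 618.6048749929787
340 623.2918595407159
```

```bash
python3 -c "
from workcell import env
print(env.job_done())"
```

```text
the job is handed in; nothing more can be done
None
```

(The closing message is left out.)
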